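# Load two resin-cast swatches into the light base and set its diffuser rod

## Task

Get the light base ready for photographing: set the long bar-shaped and the round resin swatch block, pattern side up, into the nests that fit their shapes so that each sits flat on the light panel (the square nest stays empty), lowering them gently rather than dropping them. Also push the red-knobbed diffuser rod on the side of the base in to its middle click, and leave the brush, tape roll, jar and brass weight where they are.

Things in the scene. Friction and masses are not known exactly. Their poses are not given: they have to be found in the camera images.
- bar_center (a point): centre of the bar block: clear resin, 120 mm long (its x) x 44 mm wide (its y) x 40 mm high, with a red patterned swatch with blue borders cast into its top face; about 0.24 kg; loose, lying flat on the table at the start, so its centre starts 20 mm above the table
- disc_center (a point): centre of the round block: clear resin cylinder, 60 mm diameter, 40 mm high, with a round blue patterned swatch cast into its top face; about 0.13 kg; loose, standing flat on the table at the start
- nest_bar (a point): floor centre of the bar nest: a through opening 130 mm long (its x) x 52 mm wide (its y) in a black plate 165 x 82 x 12 mm that lies on the light panel. The opening ends on the panel, 55 mm above the table; the point lies on the panel and the plate's top is 12 mm above it. The order of the three plates side by side on the base varies; plates and base are fixed in place. A seated block stands 28 mm proud of the plate and its centre is 20 mm above this point
- nest_round (a point): floor centre of the round nest: a through opening 68 mm in diameter in a like plate, otherwise as the bar nest
- nest_square (a point): floor centre of the square nest, opening 48 x 48 mm in a like plate; neither block fits it; it stays empty
- base: grey light base with a white glowing top, 190 mm (its x) x 270 mm (its y) x 55 mm high, fixed; origin in the middle of its underside on the table. The three plates lie side by side along its y, 85 mm apart, their x along its x. The rod comes out of its +y side (the robot's left)
- rod_knob (a point): centre of the red knob of the diffuser rod: a cylinder 30 mm in diameter and 26 mm long along the rod, 38 mm above the table, on a 10 mm steel rod parallel to the base's y, 30 mm from its middle towards its -x (nearer the robot). The knob's centre is 55 mm outside the base's side face when fully in, 80 mm at the middle click, 105 mm fully out. The axes of this point are parallel to the base's
- rod (a joint): travel of the diffuser rod in m along the base's y: 0 fully in, 0.025 middle click, 0.050 fully out; it starts fully out. Each of the three positions is a spring click; about 6 N moves it past the hump between two clicks (humps at 0.0125 and 0.0375), and within about 8 mm of a click the rod snaps to it when let go
- brush: wooden brush, 200 mm long, lying right of the work; a bystander to be left alone
- tape: roll of blue tape lying flat, ring 90 mm across and 25 mm high, origin under its centre; a bystander to be left alone
- jar: amber jar with white cap, 64 mm across and 65 mm high, origin under its centre; a bystander to be left alone
- weight: brass weight with a knob, 64 mm across, 60 mm high, origin under its centre; a bystander to be left alone
Not all that is in view belongs to the job. Leave any green or purple look-alike of the part that bears bar_center alone.

How it is judged:
By the outcome, as a careful person would: the job done as asked, in the order asked, and still so for the second after the job is handed in, with the robot touching nothing.
It also fails if it takes over 69 s, if anything falls off the work surface, if the arm or the gripper's body presses on something with over 40 N, if the wrist force passes 120 N, or if a joint passes its speed limit or range.

## Robot

A 7-joint arm with a two-finger parallel gripper is mounted at the origin on the work surface. World frame = base frame: x ahead of the robot, y to its left, z up, the work surface at z = 0. Lengths are in m, angles in rad, forces in N, time in s.
With the tool pointing down it reaches from about 0.4 to 0.875 m from the base axis. Payload 19.3 kg.
Tool frame: the origin (TCP) lies at the very end of the fingers, on their centre line; the grasp point (between the pads) lies 19 mm behind it; y points along the fingers, x is the direction in which the jaws open and shut, and the axes are right-handed (so a half turn about y gives the same grasp; the last joint's range is limited). The gripper opens to 85 mm and grips with 20 to 120 N. Pads are 22 mm wide; open, the fingers measure 114 mm over their backs; the gripper's body (76 mm by 85 mm) begins 54 mm behind the grasp point. The pads swing forward as they close: fully open they stand 13 mm farther back than shut.
Start: joints at [-1.334, 0.521, -0.036, 1.599, 0.021, 1.021, -0.113], TCP at [0.189, 0.596, 0.231] pointing down, gripper open.
Joint ranges: [-2.91, 2.91], [-0.3, 2.13], [-1.5, 1.42], [0.17, 2.43], [-1.26, 4.41], [0.16, 1.93], [-2.52, 2.52]. Speed limits (rad/s): [1.89, 1.89, 2.39, 2.39, 3.01, 3.01, 3.01].

## Interface

Orientations are given as [roll, pitch, yaw] about the fixed x, y, z axes, in that order (R = Rz(yaw) Ry(pitch) Rx(roll)).
In Python, from workcell import bot gives the robot as it stands. The module is installed in compiled form; this text tells all that it offers.
- The arm moves only by the shell command python3 -m crank 'ROWS' [FORCE]. ROWS is JSON, a list of rows, each an object of numbers: "hand": the closure, from 0 (fully open) to 1 (shut); "dx", "dy", "dz": the shift along the tool's x, y, z in mm; "yaw": the turn about the tool's y in rad. In form: [{"hand": .., "dx": .., "dy": .., "dz": .., "yaw": ..}, ...]. A call has 1 to 12 rows; each row is the pose to reach, as a shift and turn from the pose commanded when the call began, along the tool's axes at that moment; what a row does not reach only later rows make up. A row lasts 1/12 s, in which the tool goes at most 41.7 mm and 7.16 degrees, less where a joint would pass 70% of its speed; a pose out of reach is approached as far as the arm can. A call with a gripper value outside its range is refused whole. The fingers move at their own pace and stop on an object; FORCE is the grip in N (left out, the last holds). Time passes only in rows, so rows that repeat a pose let the fingers close. It gives the time, the measured TCP pose, the force and the opening at its end, in the units of the state.
- bot.observe(): the state, without advancing time (a new reading comes with each control period).
- bot.grab_frame(name): name is "side" or "top" or "wrist"; returns the picture (384x512x3 uint8, red, green, blue); there is no depth.
- bot.camera_info(name): a dict with "fx", "fy", "cx", "cy" (pixels), "rvec" (rotation vector, rad) and "tvec" (3), from world to camera coordinates, as OpenCV has them. Camera axes: x right, y down, z forward; pixel columns grow to the right and rows downward; lengths in m; the calibration is good to about 2 mm. A picture is of the moment at which its call begins: read the wrist's pose just before it. camera_info takes no time and is no camera call; for the wrist camera it gives the pose at the moment of the call.
- bot.job_done(): hands the job in, once; it reports no verdict.
The state is a dict: "clock": time; "qpos": joint angles; "qd": joint speeds; "joint_efforts": joint torques, N m; "position": TCP position; "tool_rot": TCP orientation; "force": force on the tool from outside, world axes, zero at the start; "moment": the same for the moment, N m; "grip_width": finger opening in m.
Only numpy, scipy, OpenCV 4.12 (cv2) and the standard library are available. Lean on these libraries where they do the work, as an engineer would, in place of code of your own. Each camera call takes 0.05 s, during which the arm holds its last target.

## Working session

There is one attempt and no reset: what is moved stays moved. The work goes in short steps, Python scripts to look and compute and a shell command to move; the robot and the scene stay as the last step left them, time stands still between calls to the robot, and variables do not carry over. Pictures are saved under pics/ and viewed, and the job is handed in when it is done.

```bash
mkdir -p pics; python3 - <<'E'
from workcell import bot
import cv2
s=bot.observe()
for k,v in s.items(): print(k,v)
for n in ("top","side","wrist"):
    print(n,bot.camera_info(n))
    cv2.imwrite(f"pics/{n}0.png",bot.grab_frame(n)[:,:,::-1])
E
```

```text
clock 0.0
qpos [-1.33418819  0.52200352 -0.0363111   1.59997707  0.02119567  1.0211223
 -0.11283165]
qd [ 0.00018608 -0.0012755   0.00065367 -0.00014403 -0.00253877  0.00101783
  0.00048282]
joint_efforts [ 1.68061797e-03 -9.27089810e+01  1.98043115e+00 -3.69948828e+01
  1.77950808e-02  7.96183886e-03  1.91962278e-05]
position [0.18870402 0.59548585 0.23074354]
tool_rot [-1.57088144e+00  1.12218220e-03  1.26392956e+00]
force [ 0.31798987 -0.23703751 -0.11758453]
moment [ 0.01617815  0.00709483 -0.03380278]
grip_width 0.0853114116382262
top {'fx': 386.0824701206398, 'fy': 386.0824701206398, 'cx': 254.24124581331952, 'cy': 186.86245581901284, 'rvec': array([ 2.19837099, -2.14861593,  0.09503118]), 'tvec': array([-0.08164764,  0.53023595,  1.14379875])}
side {'fx': 354.290745977079, 'fy': 354.290745977079, 'cx': 254.45043465659438, 'cy': 191.8220634459439, 'rvec': array([ 2.20571501, -0.86237984,  0.33769567]), 'tvec': array([-0.44684554,  0.27988217,  0.87919986])}
wrist {'fx': 318.4523004347069, 'fy': 318.4523004347069, 'cx': 248.81024084807015, 'cy': 193.42480991134454, 'rvec': array([-2.30711264, -1.68858861, -0.28117531]), 'tvec': array([-0.62410647, -0.04248627,  0.38063155])}
```

View pics/top0.png

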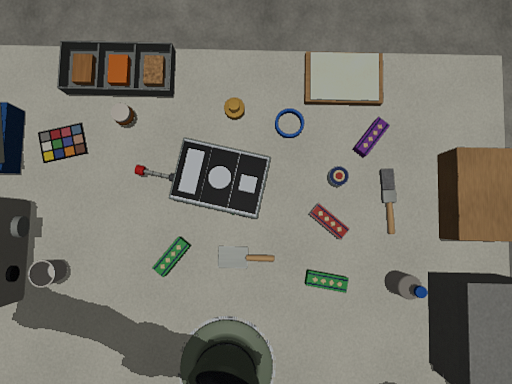

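View pics/side0.png

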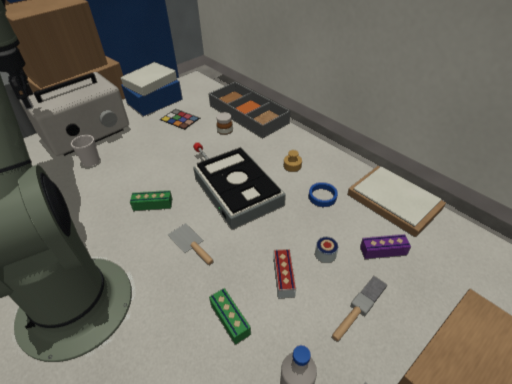

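View pics/wrist0.png

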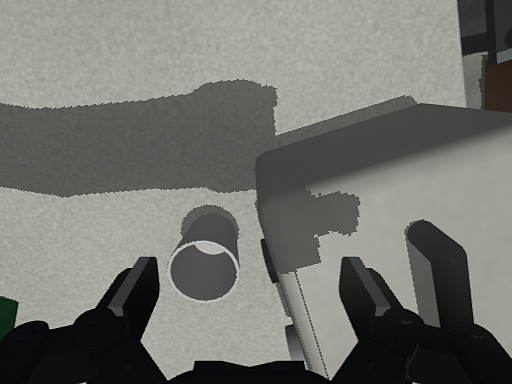

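The top view shows the red bar at about (328,221) and the disc at (338,176). The base is at (220,178), with the nests from left to right bar, round, square, and the knob is at (140,169). Next I'll measure these properly.

```bash
cat > h.py <<'E'
import numpy as np, cv2
from workcell import bot
def cam(n,ci=None):
    c=ci or bot.camera_info(n); R,_=cv2.Rodrigues(np.array(c['rvec'])); K=np.array([[c['fx'],0,c['cx']],[0,c['fy'],c['cy']],[0,0,1.]])
    return K,R,np.array(c['tvec']),np.array(c['rvec'])
def unproj(c,uv,z):
    K,R,t,_=c; uv=np.atleast_2d(uv).astype(float)
    d=(np.linalg.inv(K)@np.c_[uv,np.ones(len(uv))].T).T@R; o=-R.T@t
    return o+d*((z-o[2])/d[:,2])[:,None]
def proj(c,P):
    K,R,t,rv=c; return cv2.projectPoints(np.atleast_2d(P).astype(float),rv,t,K,None)[0][:,0]
E
python3 - <<'E'
from h import *
t=cv2.imread('pics/top0.png'); 
cv2.imwrite('pics/topz1.png',cv2.resize(t[125:230,120:280],None,fx=5,fy=5,interpolation=cv2.INTER_CUBIC))
cv2.imwrite('pics/topz2.png',cv2.resize(t[155:245,295:405],None,fx=6,fy=6,interpolation=cv2.INTER_CUBIC))
E
```

```text
(no output)
```

View pics/topz1.png

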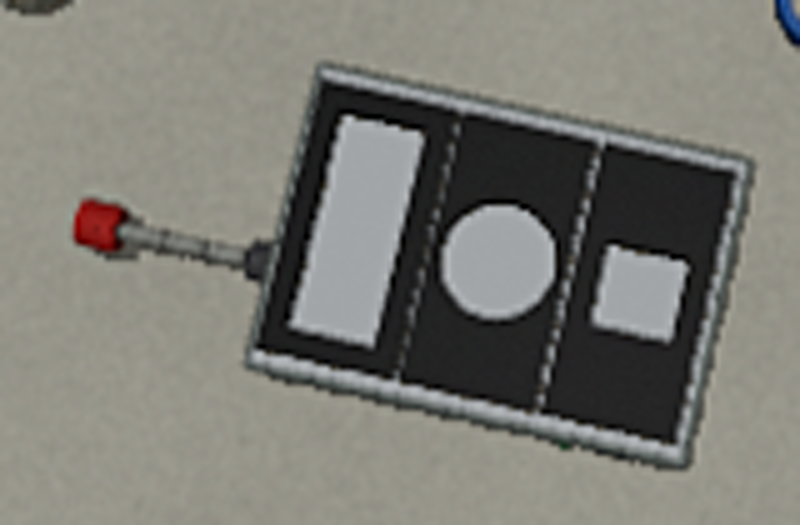

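View pics/topz2.png

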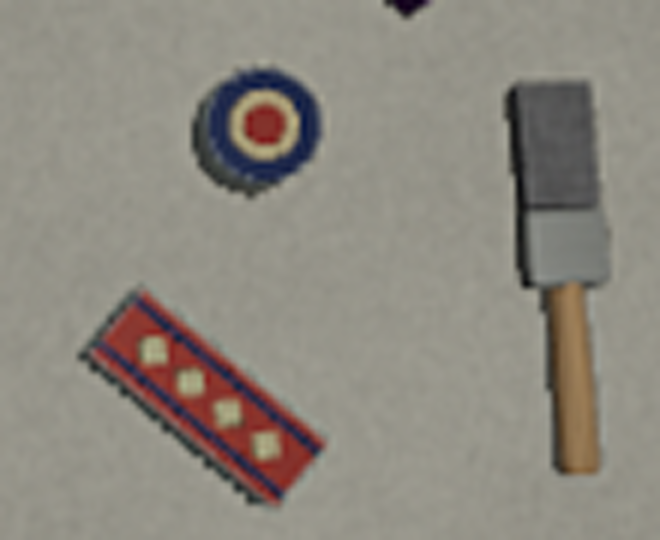

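```bash
python3 - <<'E'
from h import *
t=cv2.imread('pics/top0.png'); c=cam('top')
print('cam pos',-c[1].T@c[2])
hsv=cv2.cvtColor(t,cv2.COLOR_BGR2HSV)
def blobs(m,roi,amin=15):
    x0,y0,x1,y1=roi; mm=np.zeros_like(m); mm[y0:y1,x0:x1]=m[y0:y1,x0:x1]
    cs,_=cv2.findContours(mm,cv2.RETR_EXTERNAL,cv2.CHAIN_APPROX_NONE)
    return [k for k in cs if cv2.contourArea(k)>amin]
g=t.min(2)
# nests
for k in blobs(((g>130)*255).astype('uint8'),(176,146,262,208),100):
    M=cv2.moments(k); u=[M['m10']/M['m00'],M['m01']/M['m00']]
    P=unproj(c,k[:,0],.062); r=cv2.minAreaRect((P[:,:2]*1000).astype('float32'))
    print('nest',u,unproj(c,u,.061),r, cv2.contourArea(k))
red=((hsv[...,1]>110)&((hsv[...,0]<8)|(hsv[...,0]>172)))*255
blue=((hsv[...,1]>100)&(hsv[...,0]>105)&(hsv[...,0]<130))*255
for nm,m,roi,z in (('bar',red|blue,(300,195,360,245),.04),('disc',red|blue,(322,160,355,190),.04),('knob',red,(125,155,160,185),.045)):
    for k in blobs(m.astype('uint8'),roi):
        P=unproj(c,k[:,0],z); r=cv2.minAreaRect((P[:,:2]*1000).astype('float32'))
        print(nm,r,cv2.contourArea(k), cv2.boxPoints(r).round(0).tolist())
# base corners topz1 pixels
b=np.array([[322,68],[750,158],[690,465],[250,360]])/5+[120,125]-0.4
print(unproj(c,b,.055))
E
```

```text
cam pos [ 0.4265204  -0.07429399  1.18686682]
nest [247.56880733944953, 183.07339449541286] [[ 0.53930614 -0.04983596  0.061     ]] ((539.2321166992188, -49.66939926147461), (46.666236877441406, 46.06772994995117), 78.22710418701172) 218.0
nest [219.3895862389586, 176.61041376104137] [[0.55648476 0.03334045 0.061     ]] ((556.7791748046875, 32.953243255615234), (62.09049987792969, 61.6440544128418), 1.6419943571090698) 358.5
nest [191.1925701288855, 170.50543340914834] [[0.57265925 0.11680797 0.061     ]] ((573.1487426757812, 116.49929809570312), (49.172969818115234, 127.58502960205078), 78.32620239257812) 659.5
nest [251.1264367816092, 148.29228243021345] [[ 0.64280548 -0.05781121  0.061     ]] ((638.6026611328125, -39.80189514160156), (20.9281063079834, 94.5339584350586), 1.293524146080017) 101.5
bar ((434.460205078125, -293.62164306640625), (114.26683044433594, 39.323509216308594), 51.254173278808594) 459.5 [[383.0, -326.0], [414.0, -350.0], [486.0, -261.0], [455.0, -237.0]]
disc ((570.3980102539062, -320.570068359375), (51.78444290161133, 50.13191223144531), 64.29120635986328) 220.5 [[537.0, -333.0], [582.0, -355.0], [604.0, -308.0], [559.0, -286.0]]
knob ((573.7472534179688, 274.5328063964844), (29.527603149414062, 27.416362762451172), 74.3482666015625) 66.0 [[557.0, 264.0], [583.0, 257.0], [591.0, 285.0], [565.0, 292.0]]
[[ 0.66989639  0.14291507  0.055     ]
 [ 0.6214451  -0.113045    0.055     ]
 [ 0.43919447 -0.08150476  0.055     ]
 [ 0.49475679  0.17836062  0.055     ]]
```

```bash
cat >> h.py <<'E'
from scipy.spatial.transform import Rotation as Ro
def go(*targets):
    "targets (x,y,z,yawdeg|None): print shift mm in tool axes from current"
    s=bot.observe(); R=Ro.from_euler('xyz',s['tool_rot']).as_matrix(); p=np.array(s['position'])
    yw=np.arctan2(R[1,0],R[0,0])
    print('t %.2f'%s['clock'],'pos',p.round(4),'yaw %.2f'%np.degrees(yw),'tilt',R[:,1].round(4),'F',np.round(s['force'],1),'w %.4f'%s['grip_width'],'q1,7',np.round([s['qpos'][0],s['qpos'][6]],2))
    for t in targets:
        d=R.T@(np.array(t[:3])-p)*1000
        w=0 if t[3] is None else -((np.radians(t[3])-yw+np.pi)%(2*np.pi)-np.pi)
        print(t,'dx %.1f dy %.1f dz %.1f yaw %.4f'%(*d,w))
E
python3 - <<'E'
from h import *
go((.19,.596,.29,None),(.5,.3,.29,10),(.52,-.05,.27,-38.7),(.42,-.27,.25,-38.7))
c=cam('top');print(proj(c,[.189,.596,.2]),proj(c,[.3,.5,.2]))
E
```

```text
t 0.15 pos [0.1887 0.5956 0.2309] yaw 72.42 tilt [-2.e-04 -8.e-04 -1.e+00] F [ 0.2 -0.3  0.4] w 0.0853 q1,7 [-1.33 -0.11]
(0.19, 0.596, 0.29, None) dx 0.7 dy -59.1 dz -1.1 yaw 0.0000
(0.5, 0.3, 0.29, 10) dx -187.8 dy -59.0 dz -386.0 yaw 1.0894
(0.52, -0.05, 0.27, -38.7) dx -515.4 dy -38.7 dz -510.8 yaw 1.9394
(0.42, -0.27, 0.25, -38.7) dx -755.3 dy -18.5 dz -482.0 yaw 1.9394
[[-15.47963659 311.18163244]] [[ 26.25107    266.99820796]]
```

```bash
python3 -m crank '[{"hand":0,"dx":0,"dy":-40,"dz":0,"yaw":0},{"hand":0,"dx":0,"dy":-60,"dz":-30,"yaw":0.05},{"hand":0,"dx":-188,"dy":-60,"dz":-386,"yaw":1.09},{"hand":0,"dx":-188,"dy":-60,"dz":-386,"yaw":1.09},{"hand":0,"dx":-188,"dy":-60,"dz":-386,"yaw":1.09},{"hand":0,"dx":-188,"dy":-60,"dz":-386,"yaw":1.09},{"hand":0,"dx":-188,"dy":-60,"dz":-386,"yaw":1.09},{"hand":0,"dx":-188,"dy":-60,"dz":-386,"yaw":1.09},{"hand":0,"dx":-188,"dy":-60,"dz":-386,"yaw":1.09},{"hand":0,"dx":-188,"dy":-60,"dz":-386,"yaw":1.09},{"hand":0,"dx":-188,"dy":-60,"dz":-386,"yaw":1.09},{"hand":0,"dx":-188,"dy":-60,"dz":-386,"yaw":1.09}]' 40; python3 -c "
from h import *
go((.52,-.05,.29,-20),(.42,-.27,.25,-38.7))"
```

```text
clock: 1.15
position: [0.5023, 0.2965, 0.2914]
tool_rot: [-1.572, -0.001, 0.168]
force: [0.6, 0.7, -0.3]
grip_width: 0.0852
t 1.15 pos [0.5023 0.2965 0.2914] yaw 9.62 tilt [ 8.e-04 -1.e-03 -1.e+00] F [ 0.6  0.7 -0.3] w 0.0852 q1,7 [-0.86 -0.34]
(0.52, -0.05, 0.29, -20) dx -40.4 dy 1.7 dz -344.6 yaw 0.5169
(0.42, -0.27, 0.25, -38.7) dx -175.7 dy 41.9 dz -544.7 yaw 0.8433
```

```bash
python3 -m crank '[{"hand":0,"dx":-40,"dy":0,"dz":-345,"yaw":0.52},{"hand":0,"dx":-40,"dy":0,"dz":-345,"yaw":0.52},{"hand":0,"dx":-40,"dy":0,"dz":-345,"yaw":0.52},{"hand":0,"dx":-40,"dy":0,"dz":-345,"yaw":0.52},{"hand":0,"dx":-40,"dy":0,"dz":-345,"yaw":0.52},{"hand":0,"dx":-40,"dy":0,"dz":-345,"yaw":0.52},{"hand":0,"dx":-40,"dy":0,"dz":-345,"yaw":0.52},{"hand":0,"dx":-40,"dy":0,"dz":-345,"yaw":0.52},{"hand":0,"dx":-40,"dy":0,"dz":-345,"yaw":0.52},{"hand":0,"dx":-40,"dy":0,"dz":-345,"yaw":0.52},{"hand":0,"dx":-40,"dy":0,"dz":-345,"yaw":0.52}]' ; python3 -c "
from h import *
go((.42,-.27,.25,-38.7))
c=bot.camera_info('wrist');np.save('w1.npy',c,allow_pickle=True)
cv2.imwrite('pics/w1.png',bot.grab_frame('wrist')[:,:,::-1])"
```

```text
clock: 2.07
position: [0.5201, -0.0474, 0.2912]
tool_rot: [-1.571, 0.0, -0.348]
force: [0.2, 1.0, 0.4]
grip_width: 0.0854
t 2.07 pos [ 0.5201 -0.0474  0.2912] yaw -19.93 tilt [-3.e-04  0.e+00 -1.e+00] F [0.2 1.  0.4] w 0.0854 q1,7 [-0.44 -0.17]
(0.42, -0.27, 0.25, -38.7) dx -18.2 dy 41.2 dz -243.4 yaw 0.3276
```

View pics/w1.png

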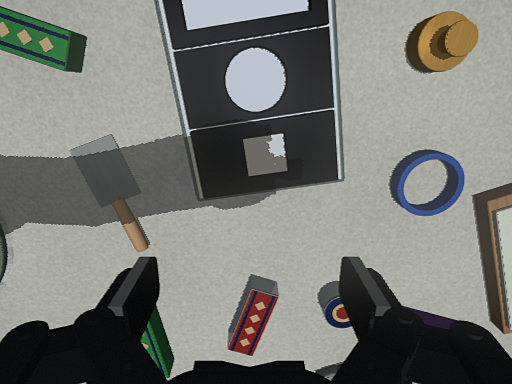

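The wrist view shows the bar at (254,322), the disc at (341,312), and the round nest at (255,80). I'll compare these with the top-view measurements.

```bash
python3 - <<'E'
from h import *
c=cam('w',np.load('w1.npy',allow_pickle=True).item())
print('cam',(-c[1].T@c[2]).round(3))
t=cv2.imread('pics/w1.png');hsv=cv2.cvtColor(t,cv2.COLOR_BGR2HSV);g=t.min(2)
def best(m,roi):
    x0,y0,x1,y1=roi; mm=np.zeros(m.shape,'uint8'); mm[y0:y1,x0:x1]=m[y0:y1,x0:x1]*255
    cs,_=cv2.findContours(mm,cv2.RETR_EXTERNAL,cv2.CHAIN_APPROX_NONE); return max(cs,key=cv2.contourArea)
k=best(g>110,(215,40,300,118)); P=unproj(c,k[:,0],.067)
print('round',cv2.minEnclosingCircle((P[:,:2]*1000).astype('float32')),P.min(0),P.max(0))
red=((hsv[...,1]>90)&((hsv[...,0]<8)|(hsv[...,0]>170)))|((hsv[...,1]>80)&(hsv[...,0]>100)&(hsv[...,0]<130))
k=best(red,(222,270,290,362)); P=unproj(c,k[:,0],.04)
r=cv2.minAreaRect((P[:,:2]*1000).astype('float32'));print('bar',r,cv2.boxPoints(r))
uv=np.array([[201,200],[343,180],[160,0],[327,0]])
print(unproj(c,uv,.055))
Rb=lambda a:np.array([[np.cos(a),-np.sin(a)],[np.sin(a),np.cos(a)]])
a=np.radians(-11.3);o=np.array([.5562,.0333])
def L(x,y,z): return np.r_[o+Rb(a)@[x,y],z]
for q in ([L(34*np.cos(i)/1e3,34*np.sin(i)/1e3,.067) for i in np.arange(0,6.3,.2)],[L(*p,.067) for p in((-.024,-.109),(.024,-.109),(.024,-.061),(-.024,-.061))],[L(*p,.055) for p in((-.095,.135),(-.095,-.135),(.095,-.135),(.095,.135))],[L(*p,.067) for p in((-.065,.059),(.065,.059),(.065,.111),(-.065,.111))]):
    cv2.polylines(t,[proj(c,np.array(q)).round().astype(int)],True,(0,0,255),1)
bo=np.array([.4345,-.2936])
q=[np.r_[bo+Rb(np.radians(51.3))@p,.04] for p in((-.06,-.022),(.06,-.022),(.06,.022),(-.06,.022))]
cv2.polylines(t,[proj(c,np.array(q)).round().astype(int)],True,(0,255,0),1)
q=[[.570+.03*np.cos(i),-.3205+.03*np.sin(i),.04] for i in np.arange(0,6.3,.2)]
cv2.polylines(t,[proj(c,np.array(q)).round().astype(int)],True,(0,255,0),1)
cv2.imwrite('pics/w1o.png',cv2.resize(t,(800,600),interpolation=cv2.INTER_CUBIC))
E
```

```text
cam [0.55  0.032 0.433]
round ((556.7973022460938, 32.21400833129883), 32.84124755859375) [ 5.24037070e-01 -1.14496004e-04  6.70000000e-02] [0.58956709 0.06451143 0.067     ]
bar ((435.026123046875, -295.31591796875), (116.85161590576172, 40.84566879272461), 51.114654541015625) [[ 382.4513  -327.9741 ]
 [ 414.24573 -353.6155 ]
 [ 487.60095 -262.65775]
 [ 455.80652 -237.01633]]
[[ 0.44466049 -0.07904866  0.055     ]
 [ 0.62014015 -0.11467135  0.055     ]
 [ 0.49043954  0.13975611  0.055     ]
 [ 0.65333474  0.08054824  0.055     ]]
```

View pics/w1o.png

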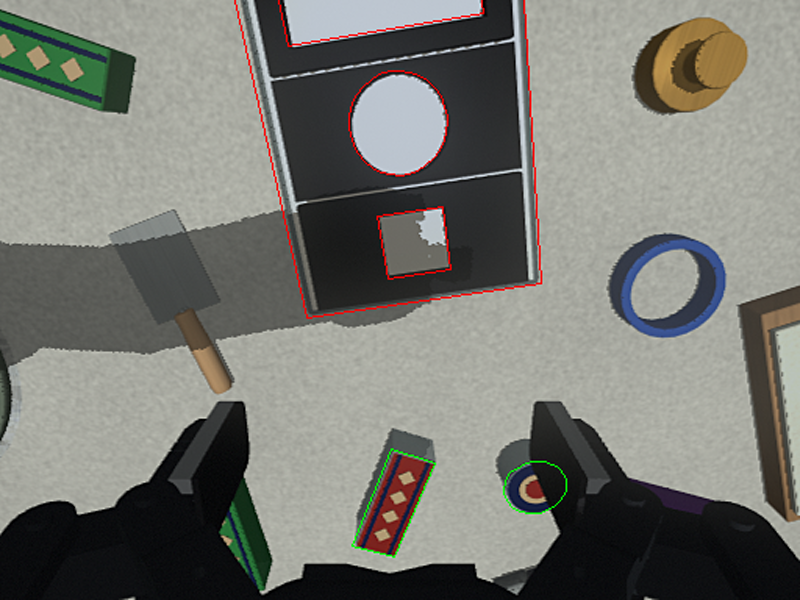

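```bash
python3 -c "
from h import *
go((.4348,-.2945,.12,-38.8),(.4348,-.2945,.014,-38.8))"
```

```text
t 2.12 pos [ 0.5202 -0.0463  0.2911] yaw -19.83 tilt [-4.e-04  3.e-04 -1.e+00] F [-0.8  0.6  0.3] w 0.0857 q1,7 [-0.44 -0.17]
(0.4348, -0.2945, 0.12, -38.8) dx 3.9 dy 171.1 dz -262.5 yaw 0.3311
(0.4348, -0.2945, 0.014, -38.8) dx 4.0 dy 277.1 dz -262.5 yaw 0.3311
```

```bash
python3 -m crank '[{"hand":0,"dx":4,"dy":171,"dz":-262,"yaw":0.331},{"hand":0,"dx":4,"dy":171,"dz":-262,"yaw":0.331},{"hand":0,"dx":4,"dy":171,"dz":-262,"yaw":0.331},{"hand":0,"dx":4,"dy":171,"dz":-262,"yaw":0.331},{"hand":0,"dx":4,"dy":171,"dz":-262,"yaw":0.331},{"hand":0,"dx":4,"dy":171,"dz":-262,"yaw":0.331},{"hand":0,"dx":4,"dy":171,"dz":-262,"yaw":0.331},{"hand":0,"dx":4,"dy":171,"dz":-262,"yaw":0.331},{"hand":0,"dx":4,"dy":171,"dz":-262,"yaw":0.331},{"hand":0,"dx":4,"dy":171,"dz":-262,"yaw":0.331},{"hand":0,"dx":4,"dy":171,"dz":-262,"yaw":0.331}]' ; python3 -c "
from h import *
go((.4348,-.2945,.014,-38.8))
c=bot.camera_info('wrist');np.save('w2.npy',c,allow_pickle=True)
cv2.imwrite('pics/w2.png',bot.grab_frame('wrist')[:,:,::-1])"
```

```text
clock: 3.03
position: [0.436, -0.2933, 0.1204]
tool_rot: [-1.57, 0.0, -0.675]
force: [0.5, 1.2, -0.2]
grip_width: 0.0852
t 3.03 pos [ 0.436  -0.2933  0.1204] yaw -38.69 tilt [ 2.e-04  6.e-04 -1.e+00] F [ 0.5  1.2 -0.2] w 0.0852 q1,7 [0.12 0.21]
(0.4348, -0.2945, 0.014, -38.8) dx -0.2 dy 106.4 dz -1.8 yaw 0.0018
```

View pics/w2.png

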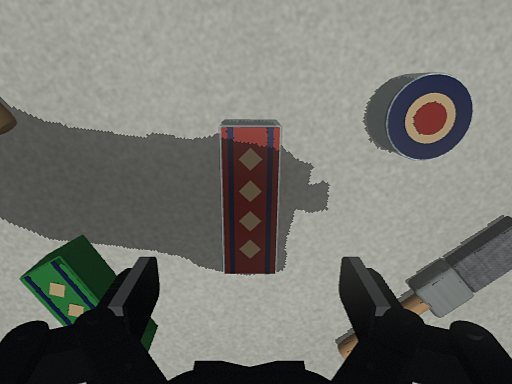

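The bar is centred between the fingers at (250,197), and the disc is fully visible at (430,117).

```bash
python3 - <<'E'
from h import *
c=cam('w',np.load('w2.npy',allow_pickle=True).item())
t=cv2.imread('pics/w2.png');hsv=cv2.cvtColor(t,cv2.COLOR_BGR2HSV)
def best(m,roi):
    x0,y0,x1,y1=roi; mm=np.zeros(m.shape,'uint8'); mm[y0:y1,x0:x1]=m[y0:y1,x0:x1]*255
    cs,_=cv2.findContours(mm,cv2.RETR_EXTERNAL,cv2.CHAIN_APPROX_NONE); return max(cs,key=cv2.contourArea)
red=((hsv[...,1]>90)&((hsv[...,0]<8)|(hsv[...,0]>170)))|((hsv[...,1]>80)&(hsv[...,0]>100)&(hsv[...,0]<130))
k=best(red,(210,115,290,285)); r=cv2.minAreaRect((unproj(c,k[:,0],.04)[:,:2]*1000).astype('float32'));print('bar',r)
k=best(red,(370,60,490,170)); print('disc',cv2.minEnclosingCircle((unproj(c,k[:,0],.04)[:,:2]*1000).astype('float32')))
E
```

```text
bar ((435.60882568359375, -295.87115478515625), (116.50711059570312, 40.33842086791992), 51.23139572143555)
disc ((571.5542602539062, -322.4150390625), 28.16714096069336)
```

```bash
python3 -m crank '[{"hand":0,"dx":0.4,"dy":35,"dz":-2,"yaw":0},{"hand":0,"dx":0.4,"dy":70,"dz":-2,"yaw":0},{"hand":0,"dx":0.4,"dy":95,"dz":-2,"yaw":0},{"hand":0,"dx":0.4,"dy":106,"dz":-2,"yaw":0},{"hand":0,"dx":0.4,"dy":106,"dz":-2,"yaw":0},{"hand":0.3,"dx":0.4,"dy":106,"dz":-2,"yaw":0},{"hand":0.7,"dx":0.4,"dy":106,"dz":-2,"yaw":0},{"hand":1,"dx":0.4,"dy":106,"dz":-2,"yaw":0},{"hand":1,"dx":0.4,"dy":106,"dz":-2,"yaw":0},{"hand":1,"dx":0.4,"dy":106,"dz":-2,"yaw":0},{"hand":1,"dx":0.4,"dy":106,"dz":-2,"yaw":0},{"hand":1,"dx":0.4,"dy":106,"dz":-2,"yaw":0}]' 40; python3 -c "
from h import *
go()"
```

```text
clock: 4.08
position: [0.4351, -0.2966, 0.0157]
tool_rot: [-1.57, -0.002, -0.677]
force: [-0.8, 2.7, 14.8]
grip_width: 0.0434
t 4.08 pos [ 0.4351 -0.2966  0.0157] yaw -38.78 tilt [ 2.e-03 -6.e-04 -1.e+00] F [-0.8  2.7 14.8] w 0.0434 q1,7 [0.23 0.31]
```

```bash
python3 -m crank '[{"hand":1,"dx":0,"dy":-5,"dz":0,"yaw":0},{"hand":1,"dx":0,"dy":-25,"dz":0,"yaw":0},{"hand":1,"dx":0,"dy":-60,"dz":0,"yaw":0},{"hand":1,"dx":0,"dy":-100,"dz":0,"yaw":0},{"hand":1,"dx":0,"dy":-140,"dz":0,"yaw":0},{"hand":1,"dx":0,"dy":-150,"dz":0,"yaw":0},{"hand":1,"dx":0,"dy":-150,"dz":0,"yaw":0}]' 40; python3 -c "
from h import *
go((.50,-.06,.17,10),(.5724,.1167,.17,78.7))
c=bot.camera_info('wrist');np.save('w3.npy',c,allow_pickle=True)
cv2.imwrite('pics/w3.png',bot.grab_frame('wrist')[:,:,::-1])
cv2.imwrite('pics/s3.png',bot.grab_frame('side')[:,:,::-1])"
```

```text
clock: 4.67
position: [0.4356, -0.2969, 0.1677]
tool_rot: [-1.569, -0.005, -0.677]
force: [-0.0, 0.2, -2.9]
grip_width: 0.0431
t 4.67 pos [ 0.4356 -0.2969  0.1677] yaw -38.78 tilt [ 0.0052 -0.0018 -1.    ] F [-0.   0.2 -2.9] w 0.0431 q1,7 [0.08 0.18]
(0.5, -0.06, 0.17, 10) dx -98.1 dy -2.4 dz 225.0 yaw -0.8514
(0.5724, 0.1167, 0.17, 78.7) dx -152.4 dy -2.4 dz 408.1 yaw -2.0504
```

View pics/w3.png

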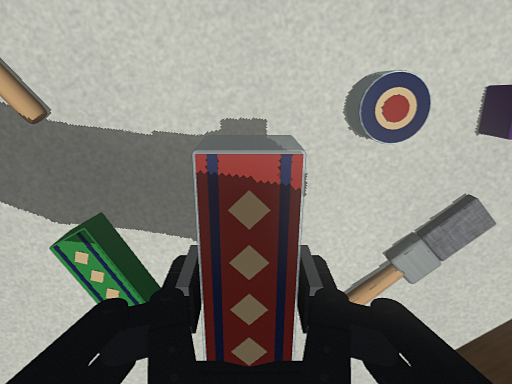

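View pics/s3.png

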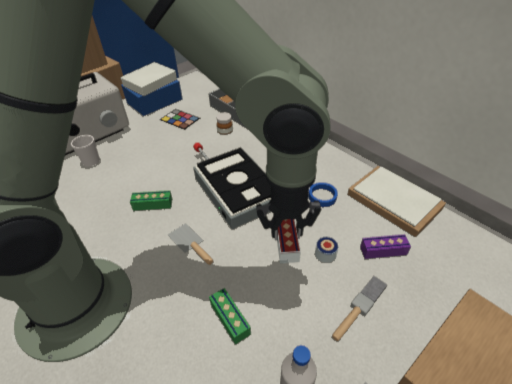

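```bash
python3 - <<'E'
from h import *
c=cam('w',np.load('w3.npy',allow_pickle=True).item())
P=unproj(c,[[194,152],[304,152],[201,310],[297,310],[249,211],[249,263],[249,310],[248.5,352]],.192); 
p=np.array([.4356,-.2969]);a=np.radians(-38.78)
Rt=np.array([[np.cos(a),np.sin(a)],[-np.sin(a),np.cos(a)]])
print(((P[:,:2]-p)@Rt.T*1000).round(1))
# diamonds on table before grasp
c=cam('w',np.load('w2.npy',allow_pickle=True).item())
P=unproj(c,[[250,158.5],[250,190.5],[250,220.5],[250,248.5],[221,126],[281,126]],.04)
print(((P[:,:2]-np.array([.4353,-.2953]))@Rt.T*1000).round(1))
E
```

```text
[[-20.   60.1]
 [ 21.1  60. ]
 [-21.  -11.4]
 [ 22.  -11.6]
 [  0.5  36.2]
 [  0.5  12.6]
 [  0.5 -11.5]
 [  0.2 -35.5]]
[[  0.6  35.9]
 [  0.7  11.9]
 [  0.7 -12.2]
 [  0.8 -36.2]
 [-19.4  58.6]
 [ 21.9  58.7]]
```

```bash
python3 -m crank '[{"hand":1,"dx":-98,"dy":-2,"dz":225,"yaw":-0.85},{"hand":1,"dx":-98,"dy":-2,"dz":225,"yaw":-0.85},{"hand":1,"dx":-98,"dy":-2,"dz":225,"yaw":-0.85},{"hand":1,"dx":-98,"dy":-2,"dz":225,"yaw":-0.85},{"hand":1,"dx":-98,"dy":-2,"dz":225,"yaw":-0.85},{"hand":1,"dx":-98,"dy":-2,"dz":225,"yaw":-0.85},{"hand":1,"dx":-98,"dy":-2,"dz":225,"yaw":-0.85},{"hand":1,"dx":-152,"dy":-2,"dz":408,"yaw":-2.05},{"hand":1,"dx":-152,"dy":-2,"dz":408,"yaw":-2.05},{"hand":1,"dx":-152,"dy":-2,"dz":408,"yaw":-2.05},{"hand":1,"dx":-152,"dy":-2,"dz":408,"yaw":-2.05},{"hand":1,"dx":-152,"dy":-2,"dz":408,"yaw":-2.05}]' 40; python3 -c "
from h import *
go((.5734,.1158,.17,78.7))"
```

```text
clock: 5.77
position: [0.5713, 0.1218, 0.1644]
tool_rot: [-1.568, 0.0, 0.808]
force: [-1.0, -0.5, -2.4]
grip_width: 0.0432
t 5.77 pos [0.5713 0.1218 0.1644] yaw 46.27 tilt [-0.0023  0.0015 -1.    ] F [-1.  -0.5 -2.4] w 0.0432 q1,7 [-0.41  0.59]
(0.5734, 0.1158, 0.17, 78.7) dx -2.9 dy -5.6 dz -5.6 yaw -0.5661
```

```bash
python3 -m crank '[{"hand":1,"dx":0,"dy":0,"dz":-2,"yaw":-0.566},{"hand":1,"dx":0,"dy":0,"dz":-2,"yaw":-0.566},{"hand":1,"dx":0,"dy":0,"dz":-2,"yaw":-0.566},{"hand":1,"dx":0,"dy":0,"dz":-2,"yaw":-0.566},{"hand":1,"dx":0,"dy":0,"dz":-2,"yaw":-0.566},{"hand":1,"dx":0,"dy":0,"dz":-2,"yaw":-0.566},{"hand":1,"dx":0,"dy":0,"dz":-2,"yaw":-0.566}]' 40; python3 -c "
from h import *
go((.5734,.1158,.085,78.7))
c=bot.camera_info('wrist');np.save('w4.npy',c,allow_pickle=True)
cv2.imwrite('pics/w4.png',bot.grab_frame('wrist')[:,:,::-1])"
```

```text
clock: 6.35
position: [0.5722, 0.1152, 0.1649]
tool_rot: [-1.569, 0.0, 1.361]
force: [-0.2, 0.6, -2.7]
grip_width: 0.0432
t 6.35 pos [0.5722 0.1152 0.1649] yaw 77.98 tilt [-2.3e-03  1.0e-04 -1.0e+00] F [-0.2  0.6 -2.7] w 0.0432 q1,7 [-0.3   1.06]
(0.5734, 0.1158, 0.085, 78.7) dx 0.9 dy 79.9 dz -1.3 yaw -0.0125
```

View pics/w4.png

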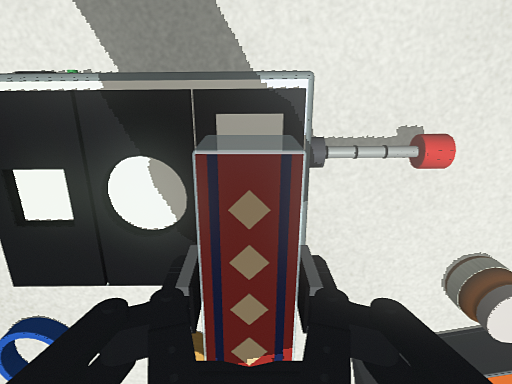

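```bash
python3 - <<'E'
from h import *
c=cam('w',np.load('w4.npy',allow_pickle=True).item())
a=np.radians(-11.3);o=np.array([.5565,.0327])
Rb=np.array([[np.cos(a),-np.sin(a)],[np.sin(a),np.cos(a)]])
for uv,z,n in (([[216,113.5],[283,113.5]],.067,'nest -65,111/59'),([[313,73]],.055,'corner -95,135'),([[12,170],[70,169],[75,220],[20,221]],.067,'sq'),([[434,151]],.045,'knob -30,240')):
    print(n,((unproj(c,uv,z)[:,:2]-o)@Rb*1000).round(1))
E
```

```text
nest -65,111/59 [[-64.2  60.4]
 [-63.6 109.5]]
corner -95,135 [[-91.5 132.3]]
sq [[ -23.6 -100.2]
 [ -23.8  -55. ]
 [  19.3  -59.3]
 [  19.6 -104.6]]
knob -30,240 [[-29.7 237.9]]
```

```bash
python3 -m crank '[{"hand":1,"dx":0.9,"dy":20,"dz":-1.3,"yaw":-0.0125},{"hand":1,"dx":0.9,"dy":45,"dz":-1.3,"yaw":-0.0125},{"hand":1,"dx":0.9,"dy":65,"dz":-1.3,"yaw":-0.0125},{"hand":1,"dx":0.9,"dy":75,"dz":-1.3,"yaw":-0.0125},{"hand":1,"dx":0.9,"dy":77,"dz":-1.3,"yaw":-0.0125},{"hand":1,"dx":0.9,"dy":77,"dz":-1.3,"yaw":-0.0125}]' 40; python3 -c "
from h import *
go((.5734,.1158,.0707,78.7))"
```

```text
clock: 6.9
position: [0.5741, 0.1161, 0.089]
tool_rot: [-1.57, 0.0, 1.376]
force: [0.5, 1.1, -2.2]
grip_width: 0.0432
t 6.90 pos [0.5741 0.1161 0.089 ] yaw 78.81 tilt [-9.e-04 -3.e-04 -1.e+00] F [ 0.5  1.1 -2.2] w 0.0432 q1,7 [-0.3   1.07]
(0.5734, 0.1158, 0.0707, 78.7) dx -0.4 dy 18.3 dz 0.6 yaw 0.0019
```

```bash
python3 -m crank '[{"hand":1,"dx":0,"dy":3,"dz":0.5,"yaw":0},{"hand":1,"dx":0,"dy":6,"dz":0.5,"yaw":0},{"hand":1,"dx":0,"dy":9,"dz":0.5,"yaw":0},{"hand":1,"dx":0,"dy":12,"dz":0.5,"yaw":0},{"hand":1,"dx":0,"dy":14,"dz":0.5,"yaw":0},{"hand":1,"dx":0,"dy":14,"dz":0.5,"yaw":0}]' 40; python3 -c "
from h import *
go((.5734,.1158,.0707,78.7))"
```

```text
clock: 7.4
position: [0.5736, 0.1161, 0.075]
tool_rot: [-1.57, 0.0, 1.376]
force: [0.4, 0.2, -2.3]
grip_width: 0.0435
t 7.40 pos [0.5736 0.1161 0.075 ] yaw 78.86 tilt [-4.e-04 -2.e-04 -1.e+00] F [ 0.4  0.2 -2.3] w 0.0435 q1,7 [-0.3   1.07]
(0.5734, 0.1158, 0.0707, 78.7) dx -0.4 dy 4.3 dz 0.1 yaw 0.0028
```

```bash
python3 -m crank '[{"hand":1,"dx":0,"dy":1.5,"dz":0,"yaw":0},{"hand":1,"dx":0,"dy":3,"dz":0,"yaw":0},{"hand":1,"dx":0,"dy":4,"dz":0,"yaw":0},{"hand":1,"dx":0,"dy":4.5,"dz":0,"yaw":0},{"hand":1,"dx":0,"dy":4.5,"dz":0,"yaw":0}]' 40; python3 -c "
from h import *
go((.5734,.1158,.0707,78.7))"
```

```text
clock: 7.82
position: [0.5738, 0.1162, 0.0709]
tool_rot: [-1.571, -0.0, 1.376]
force: [-1.3, 0.2, -1.6]
grip_width: 0.0432
t 7.82 pos [0.5738 0.1162 0.0709] yaw 78.86 tilt [ 0. -0. -1.] F [-1.3  0.2 -1.6] w 0.0432 q1,7 [-0.3   1.07]
(0.5734, 0.1158, 0.0707, 78.7) dx -0.4 dy 0.2 dz 0.3 yaw 0.0028
```

```bash
python3 -m crank '[{"hand":1,"dx":0,"dy":0.6,"dz":0,"yaw":0},{"hand":1,"dx":0,"dy":1.2,"dz":0,"yaw":0},{"hand":1,"dx":0,"dy":1.2,"dz":0,"yaw":0}]' 40; python3 -c "
from h import *
go((.5734,.1158,.0707,78.7))"
```

```text
clock: 8.07
position: [0.5738, 0.1162, 0.0708]
tool_rot: [-1.571, -0.0, 1.376]
force: [-8.9, -1.6, 23.1]
grip_width: 0.0432
t 8.07 pos [0.5738 0.1162 0.0708] yaw 78.86 tilt [ 3.e-04  1.e-04 -1.e+00] F [-8.9 -1.6 23.1] w 0.0432 q1,7 [-0.3   1.07]
(0.5734, 0.1158, 0.0707, 78.7) dx -0.4 dy 0.1 dz 0.3 yaw 0.0027
```

```bash
python3 -m crank '[{"hand":0.4,"dx":0,"dy":-1,"dz":0,"yaw":0},{"hand":0.2,"dx":0,"dy":-1,"dz":0,"yaw":0},{"hand":0,"dx":0,"dy":-1,"dz":0,"yaw":0},{"hand":0,"dx":0,"dy":-1,"dz":0,"yaw":0},{"hand":0,"dx":0,"dy":-1,"dz":0,"yaw":0},{"hand":0,"dx":0,"dy":-20,"dz":0,"yaw":0},{"hand":0,"dx":0,"dy":-60,"dz":0,"yaw":0},{"hand":0,"dx":0,"dy":-100,"dz":0,"yaw":0},{"hand":0,"dx":0,"dy":-110,"dz":0,"yaw":0}]' 40; python3 -c "
from h import *
go((.52,-.1,.18,0),(.5713,-.3216,.15,-20),(.5713,-.3216,.0145,-20))
c=bot.camera_info('wrist');np.save('w5.npy',c,allow_pickle=True)
cv2.imwrite('pics/w5.png',bot.grab_frame('wrist')[:,:,::-1])"
```

```text
clock: 8.82
position: [0.5758, 0.1166, 0.185]
tool_rot: [-1.576, -0.003, 1.376]
force: [-0.0, 0.1, 0.8]
grip_width: 0.085
t 8.82 pos [0.5758 0.1166 0.185 ] yaw 78.84 tilt [ 0.0061  0.0017 -1.    ] F [-0.   0.1  0.8] w 0.0850 q1,7 [-0.3   1.07]
(0.52, -0.1, 0.18, 0) dx -223.3 dy 4.3 dz 12.9 yaw 1.3761
(0.5713, -0.3216, 0.15, -20) dx -430.8 dy 34.2 dz -80.2 yaw 1.7252
(0.5713, -0.3216, 0.0145, -20) dx -431.2 dy 169.7 dz -79.4 yaw 1.7252
```

View pics/w5.png

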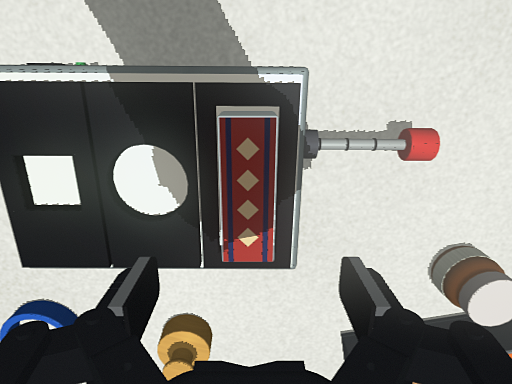

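```bash
python3 -m crank '[{"hand":0,"dx":-431,"dy":30,"dz":-80,"yaw":1.725},{"hand":0,"dx":-431,"dy":30,"dz":-80,"yaw":1.725},{"hand":0,"dx":-431,"dy":30,"dz":-80,"yaw":1.725},{"hand":0,"dx":-431,"dy":30,"dz":-80,"yaw":1.725},{"hand":0,"dx":-431,"dy":30,"dz":-80,"yaw":1.725},{"hand":0,"dx":-431,"dy":30,"dz":-80,"yaw":1.725},{"hand":0,"dx":-431,"dy":30,"dz":-80,"yaw":1.725},{"hand":0,"dx":-431,"dy":30,"dz":-80,"yaw":1.725},{"hand":0,"dx":-431,"dy":30,"dz":-80,"yaw":1.725},{"hand":0,"dx":-431,"dy":30,"dz":-80,"yaw":1.725},{"hand":0,"dx":-431,"dy":30,"dz":-80,"yaw":1.725},{"hand":0,"dx":-431,"dy":30,"dz":-80,"yaw":1.725}]' ; python3 -m crank '[{"hand":0,"dx":0,"dy":0,"dz":0,"yaw":0.15},{"hand":0,"dx":0,"dy":0,"dz":0,"yaw":0.24},{"hand":0,"dx":0,"dy":0,"dz":0,"yaw":0.24},{"hand":0,"dx":0,"dy":0,"dz":0,"yaw":0.24}]'; python3 -c "
from h import *
go((.5713,-.3218,.12,-20),(.5713,-.3218,.0145,-20))
c=bot.camera_info('wrist');np.save('w6.npy',c,allow_pickle=True)
cv2.imwrite('pics/w6.png',bot.grab_frame('wrist')[:,:,::-1])"
```

```text
clock: 9.87
position: [0.5669, -0.3285, 0.149]
tool_rot: [-1.574, 0.001, -0.136]
force: [-1.1, 0.6, -0.2]
grip_width: 0.0854
clock: 10.2
position: [0.569, -0.3219, 0.1492]
tool_rot: [-1.571, 0.001, -0.359]
force: [-0.8, 0.1, -0.0]
grip_width: 0.0854
t 10.20 pos [ 0.569  -0.3219  0.1492] yaw -20.60 tilt [-7.e-04 -2.e-04 -1.e+00] F [-0.8  0.1 -0. ] w 0.0854 q1,7 [0.13 0.37]
(0.5713, -0.3218, 0.12, -20) dx 2.1 dy 29.2 dz 0.9 yaw -0.0104
(0.5713, -0.3218, 0.0145, -20) dx 2.2 dy 134.7 dz 1.0 yaw -0.0104
```

View pics/w6.png

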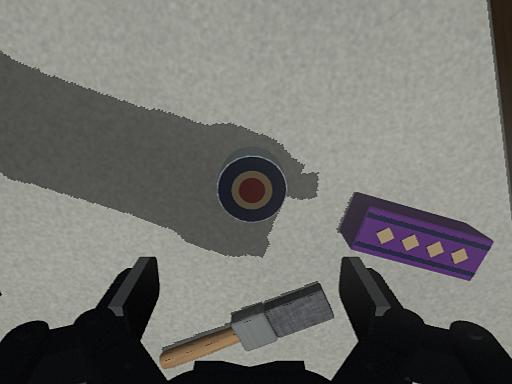

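The disc is at (252,189), with the purple bar to its right and the brush below. I'll measure clearances before going down.

```bash
python3 - <<'E'
from h import *
c=cam('w',np.load('w6.npy',allow_pickle=True).item())
t=cv2.imread('pics/w6.png');hsv=cv2.cvtColor(t,cv2.COLOR_BGR2HSV)
uv=[[252,189.5]]
print('disc',unproj(c,uv,.04))
m=np.zeros(t.shape[:2],'uint8');m[150:230,210:295]=((hsv[...,1]>90)*255)[150:230,210:295]
cs,_=cv2.findContours(m,cv2.RETR_EXTERNAL,cv2.CHAIN_APPROX_NONE);k=max(cs,key=cv2.contourArea)
print(cv2.minEnclosingCircle((unproj(c,k[:,0],.04)[:,:2]*1000).astype('float32')))
a=np.radians(-20.6);Rt=np.array([[np.cos(a),np.sin(a)],[-np.sin(a),np.cos(a)]])
d=lambda uv,z:((unproj(c,uv,z)[:,:2]-np.array([.569,-.3219]))@Rt.T*1000).round(0)
print('purple',d([[358,193],[352,246]],.04),d([[340,232]],0.0),'brush',d([[233,323],[240,350],[160,360],[325,283],[332,318]],.015))
E
```

```text
disc [[ 0.57216002 -0.32232783  0.04      ]]
((571.4400024414062, -322.732177734375), 11.232027053833008)
purple [[ 91.  -2.]
 [ 92. -52.]] [[ 92. -58.]] brush [[ -17. -158.]
 [  -9. -195.]
 [ -99. -209.]
 [  78. -108.]
 [  89. -151.]]
```

```bash
python3 -m crank '[{"hand":0,"dx":2.8,"dy":35,"dz":0.6,"yaw":0},{"hand":0,"dx":2.8,"dy":70,"dz":0.6,"yaw":0},{"hand":0,"dx":2.8,"dy":105,"dz":0.6,"yaw":0},{"hand":0,"dx":2.8,"dy":128,"dz":0.6,"yaw":0},{"hand":0,"dx":2.8,"dy":134,"dz":0.6,"yaw":0},{"hand":0,"dx":2.8,"dy":134,"dz":0.6,"yaw":0},{"hand":0.2,"dx":2.8,"dy":134,"dz":0.6,"yaw":0},{"hand":0.5,"dx":2.8,"dy":134,"dz":0.6,"yaw":0},{"hand":1,"dx":2.8,"dy":134,"dz":0.6,"yaw":0},{"hand":1,"dx":2.8,"dy":134,"dz":0.6,"yaw":0},{"hand":1,"dx":2.8,"dy":134,"dz":0.6,"yaw":0},{"hand":1,"dx":2.8,"dy":134,"dz":0.6,"yaw":0}]' 35; python3 -c "
from h import *
go()"
```

```text
clock: 11.25
position: [0.5728, -0.3232, 0.0178]
tool_rot: [-1.571, -0.003, -0.363]
force: [-0.8, 1.1, 7.6]
grip_width: 0.0588
t 11.25 pos [ 0.5728 -0.3232  0.0178] yaw -20.79 tilt [ 0.0025 -0.0012 -1.    ] F [-0.8  1.1  7.6] w 0.0588 q1,7 [0.19 0.43]
```

```bash
python3 -m crank '[{"hand":1,"dx":0,"dy":-5,"dz":0,"yaw":0},{"hand":1,"dx":0,"dy":-25,"dz":0,"yaw":0},{"hand":1,"dx":0,"dy":-60,"dz":0,"yaw":0},{"hand":1,"dx":0,"dy":-100,"dz":0,"yaw":0},{"hand":1,"dx":0,"dy":-140,"dz":0,"yaw":0},{"hand":1,"dx":0,"dy":-150,"dz":0,"yaw":0},{"hand":1,"dx":0,"dy":-150,"dz":0,"yaw":0},{"hand":1,"dx":0,"dy":-150,"dz":0,"yaw":0}]' 35; python3 -c "
from h import *
go((.5567,.0325,.17,-11.3))
c=bot.camera_info('wrist');np.save('w7.npy',c,allow_pickle=True)
cv2.imwrite('pics/w7.png',bot.grab_frame('wrist')[:,:,::-1])"
```

```text
clock: 11.92
position: [0.5722, -0.3225, 0.1668]
tool_rot: [-1.57, -0.002, -0.363]
force: [-0.9, 0.3, -2.4]
grip_width: 0.0589
t 11.92 pos [ 0.5722 -0.3225  0.1668] yaw -20.80 tilt [ 2.e-03 -4.e-04 -1.e+00] F [-0.9  0.3 -2.4] w 0.0589 q1,7 [0.13 0.36]
(0.5567, 0.0325, 0.17, -11.3) dx -140.6 dy -3.4 dz 326.3 yaw -0.1658
```

View pics/w7.png

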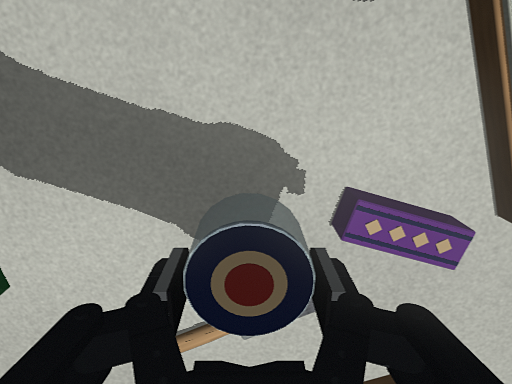

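```bash
python3 - <<'E'
from h import *
c=cam('w',np.load('w7.npy',allow_pickle=True).item())
a=np.radians(-20.8);Rt=np.array([[np.cos(a),np.sin(a)],[-np.sin(a),np.cos(a)]])
print(((unproj(c,[[249.5,284.5],[250,279],[250,225],[250,335],[186,280],[313,280]],.189)[:,:2]-np.array([.5722,-.3225]))@Rt.T*1000).round(1))
E
```

```text
[[  0.8   0.4]
 [  1.    3.2]
 [  1.   29.1]
 [  1.1 -27.5]
 [-27.    2.8]
 [ 28.7   2.7]]
```

```bash
python3 -m crank '[{"hand":1,"dx":-141,"dy":0,"dz":326,"yaw":-0.166},{"hand":1,"dx":-141,"dy":0,"dz":326,"yaw":-0.166},{"hand":1,"dx":-141,"dy":0,"dz":326,"yaw":-0.166},{"hand":1,"dx":-141,"dy":0,"dz":326,"yaw":-0.166},{"hand":1,"dx":-141,"dy":0,"dz":326,"yaw":-0.166},{"hand":1,"dx":-141,"dy":0,"dz":326,"yaw":-0.166},{"hand":1,"dx":-141,"dy":0,"dz":326,"yaw":-0.166},{"hand":1,"dx":-141,"dy":0,"dz":326,"yaw":-0.166},{"hand":1,"dx":-141,"dy":0,"dz":326,"yaw":-0.166},{"hand":1,"dx":-141,"dy":0,"dz":326,"yaw":-0.166},{"hand":1,"dx":-141,"dy":0,"dz":326,"yaw":-0.166},{"hand":1,"dx":-141,"dy":0,"dz":326,"yaw":-0.166}]' ; python3 -c "
from h import *
go((.5558,.0321,.09,-11.3))
c=bot.camera_info('wrist');np.save('w8.npy',c,allow_pickle=True)
cv2.imwrite('pics/w8.png',bot.grab_frame('wrist')[:,:,::-1])"
```

```text
clock: 12.97
position: [0.5556, 0.0315, 0.1649]
tool_rot: [-1.572, 0.001, -0.198]
force: [0.1, -0.5, -1.1]
grip_width: 0.0589
t 12.97 pos [0.5556 0.0315 0.1649] yaw -11.34 tilt [-1.3e-03 -9.0e-04 -1.0e+00] F [ 0.1 -0.5 -1.1] w 0.0589 q1,7 [-0.49 -0.07]
(0.5558, 0.0321, 0.09, -11.3) dx 0.2 dy 74.9 dz 0.7 yaw -0.0007
```

View pics/w8.png

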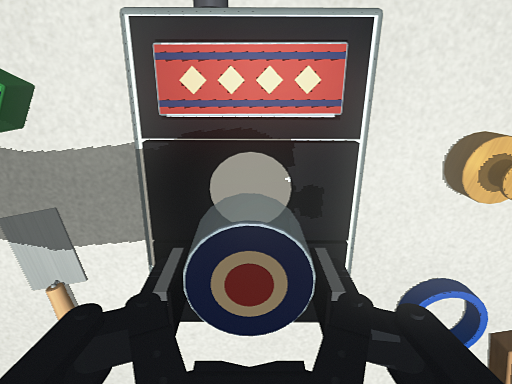

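```bash
python3 - <<'E'
from h import *
c=cam('w',np.load('w8.npy',allow_pickle=True).item())
a=np.radians(-11.34);Rt=np.array([[np.cos(a),np.sin(a)],[-np.sin(a),np.cos(a)]])
f=lambda uv,z:((unproj(c,uv,z)[:,:2]-np.array([.5565,.0327]))@Rt.T*1000).round(1)
print('nest',f([[250,152],[210,188],[292,188]],.067)); print('bar dia',f([[193,79.5],[231,79.5],[270,79.5],[308,79]],.095),'sw corners',f([[157,45],[347,43],[343,114],[162,115]],.095))
E
```

```text
nest [[  0.6  33.1]
 [-31.    4.2]
 [ 33.9   4.2]]
bar dia [[-35.1  84.9]
 [-11.4  84.9]
 [ 13.1  84.9]
 [ 36.8  85.1]] sw corners [[-55.8 104.6]
 [ 59.1 105.6]
 [ 60.7  63.8]
 [-56.5  63.2]]
```

```bash
python3 -m crank '[{"hand":1,"dx":0.9,"dy":20,"dz":0.6,"yaw":0},{"hand":1,"dx":0.9,"dy":45,"dz":0.6,"yaw":0},{"hand":1,"dx":0.9,"dy":65,"dz":0.6,"yaw":0},{"hand":1,"dx":0.9,"dy":75,"dz":0.6,"yaw":0},{"hand":1,"dx":0.9,"dy":75,"dz":0.6,"yaw":0},{"hand":1,"dx":0.9,"dy":78,"dz":0.6,"yaw":0},{"hand":1,"dx":0.9,"dy":81,"dz":0.6,"yaw":0},{"hand":1,"dx":0.9,"dy":84,"dz":0.6,"yaw":0},{"hand":1,"dx":0.9,"dy":86,"dz":0.6,"yaw":0},{"hand":1,"dx":0.9,"dy":86,"dz":0.6,"yaw":0}]' ; python3 -c "
from h import *
go((.5566,.0319,.0728,-11.3))"
```

```text
clock: 13.85
position: [0.557, 0.0327, 0.0797]
tool_rot: [-1.571, -0.0, -0.198]
force: [0.1, -0.3, -1.1]
grip_width: 0.0585
t 13.85 pos [0.557  0.0327 0.0797] yaw -11.32 tilt [ 2.e-04  1.e-04 -1.e+00] F [ 0.1 -0.3 -1.1] w 0.0585 q1,7 [-0.43 -0.01]
(0.5566, 0.0319, 0.0728, -11.3) dx -0.3 dy 6.9 dz -0.9 yaw -0.0003
```

Inside the opening with no contact force. I'll lower the rest.

```bash
python3 -m crank '[{"hand":1,"dx":-0.3,"dy":2,"dz":-0.5,"yaw":0},{"hand":1,"dx":-0.3,"dy":4,"dz":-0.5,"yaw":0},{"hand":1,"dx":-0.3,"dy":5.5,"dz":-0.5,"yaw":0},{"hand":1,"dx":-0.3,"dy":6.5,"dz":-0.5,"yaw":0},{"hand":1,"dx":-0.3,"dy":6.8,"dz":-0.5,"yaw":0},{"hand":1,"dx":-0.3,"dy":6.8,"dz":-0.5,"yaw":0}]' ; python3 -c "
from h import *
go((.5566,.0319,.0728,-11.3))"
```

```text
clock: 14.35
position: [0.5566, 0.0322, 0.0729]
tool_rot: [-1.571, 0.0, -0.198]
force: [-0.7, 0.9, 1.0]
grip_width: 0.0588
t 14.35 pos [0.5566 0.0322 0.0729] yaw -11.32 tilt [-1.e-04  1.e-04 -1.e+00] F [-0.7  0.9  1. ] w 0.0588 q1,7 [-0.42 -0.  ]
(0.5566, 0.0319, 0.0728, -11.3) dx 0.1 dy 0.1 dz -0.3 yaw -0.0003
```

```bash
python3 -m crank '[{"hand":1,"dx":0,"dy":0.5,"dz":0,"yaw":0},{"hand":1,"dx":0,"dy":0.8,"dz":0,"yaw":0},{"hand":1,"dx":0,"dy":0.8,"dz":0,"yaw":0}]' ; python3 -c "
from h import *
go((.5566,.0319,.0728,-11.3))"
```

```text
clock: 14.6
position: [0.5566, 0.0322, 0.0728]
tool_rot: [-1.57, -0.0, -0.198]
force: [-6.8, 0.3, 19.1]
grip_width: 0.0587
t 14.60 pos [0.5566 0.0322 0.0728] yaw -11.32 tilt [ 2.e-04  5.e-04 -1.e+00] F [-6.8  0.3 19.1] w 0.0587 q1,7 [-0.42 -0.  ]
(0.5566, 0.0319, 0.0728, -11.3) dx 0.1 dy -0.0 dz -0.3 yaw -0.0004
```

```bash
python3 -m crank '[{"hand":0.25,"dx":0,"dy":-0.8,"dz":0,"yaw":0},{"hand":0.1,"dx":0,"dy":-0.8,"dz":0,"yaw":0},{"hand":0,"dx":0,"dy":-0.8,"dz":0,"yaw":0},{"hand":0,"dx":0,"dy":-0.8,"dz":0,"yaw":0},{"hand":0,"dx":0,"dy":-0.8,"dz":0,"yaw":0},{"hand":0,"dx":0,"dy":-20,"dz":0,"yaw":0},{"hand":0,"dx":0,"dy":-60,"dz":0,"yaw":0},{"hand":0,"dx":0,"dy":-90,"dz":0,"yaw":0},{"hand":0,"dx":0,"dy":-90,"dz":0,"yaw":0}]' ; python3 -c "
from h import *
go((.574,.274,.12,-11.3))
cv2.imwrite('pics/w9.png',bot.grab_frame('wrist')[:,:,::-1])"
```

```text
clock: 15.35
position: [0.5589, 0.032, 0.167]
tool_rot: [-1.568, -0.006, -0.198]
force: [0.1, 0.6, 0.6]
grip_width: 0.0855
t 15.35 pos [0.5589 0.032  0.167 ] yaw -11.35 tilt [ 0.0066  0.0011 -1.    ] F [0.1 0.6 0.6] w 0.0855 q1,7 [-0.49 -0.06]
(0.574, 0.274, 0.12, -11.3) dx -33.1 dy 47.4 dz 240.1 yaw -0.0009
```

View pics/w9.png

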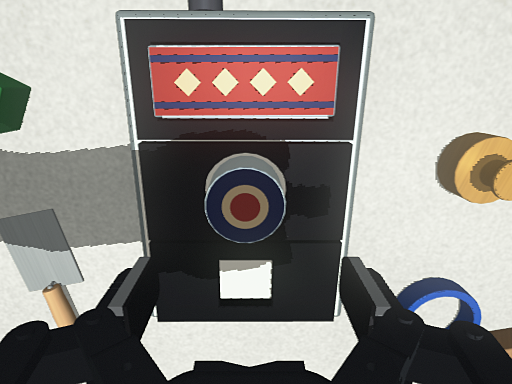

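Both blocks are in their nests: the bar at (245,82) and the disc at (245,206). Next is the rod.

```bash
python3 -m crank '[{"hand":0,"dx":-31,"dy":0,"dz":215,"yaw":0},{"hand":0,"dx":-31,"dy":0,"dz":215,"yaw":0},{"hand":0,"dx":-31,"dy":0,"dz":215,"yaw":0},{"hand":0,"dx":-31,"dy":0,"dz":215,"yaw":0},{"hand":0,"dx":-31,"dy":0,"dz":215,"yaw":0},{"hand":0,"dx":-31,"dy":0,"dz":215,"yaw":0},{"hand":0,"dx":-31,"dy":0,"dz":240,"yaw":0},{"hand":0,"dx":-31,"dy":30,"dz":240,"yaw":0},{"hand":0,"dx":-31,"dy":30,"dz":240,"yaw":0},{"hand":0,"dx":-31,"dy":30,"dz":240,"yaw":0}]' ; python3 -c "
from h import *
go((.5738,.2743,.018,-11.3))
c=bot.camera_info('wrist');np.save('w10.npy',c,allow_pickle=True)
cv2.imwrite('pics/w10.png',bot.grab_frame('wrist')[:,:,::-1])"
```

```text
clock: 16.23
position: [0.5723, 0.2726, 0.1305]
tool_rot: [-1.574, 0.002, -0.198]
force: [0.6, -1.1, 0.6]
grip_width: 0.0855
t 16.23 pos [0.5723 0.2726 0.1305] yaw -11.33 tilt [-0.003  -0.0023 -1.    ] F [ 0.6 -1.1  0.6] w 0.0855 q1,7 [-0.82 -0.43]
(0.5738, 0.2743, 0.018, -11.3) dx 1.4 dy 112.5 dz 2.2 yaw -0.0005
```

View pics/w10.png

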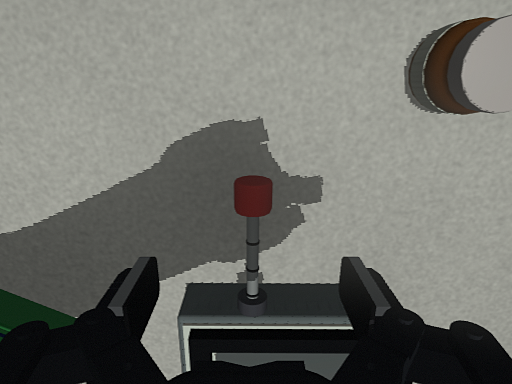

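```bash
python3 - <<'E'
from h import *
c=cam('w',np.load('w10.npy',allow_pickle=True).item())
a=np.radians(-11.3);Rt=np.array([[np.cos(a),np.sin(a)],[-np.sin(a),np.cos(a)]])
f=lambda uv,z:((unproj(c,uv,z)[:,:2]-np.array([.5572,.0325]))@Rt.T*1000).round(1)
print(f([[253,183],[253,210.5]],.053),f([[234,197],[272,197]],.038))
for dz in(.25,):
  for yl in (.240,):
    print([proj(c,np.r_[np.array([.5572,.0325])+Rt.T@[-.03,yl+s],.053]).round(1) for s in(-.013,.013)])
E
```

```text
[[-28.9 254.4]
 [-28.8 233. ]] [[-43.6 238.2]
 [-13.9 238.2]]
[array([[251.4, 217.9]]), array([[251.5, 184.8]])]
```

```bash
python3 -m crank '[{"hand":0,"dx":3.2,"dy":35,"dz":1.5,"yaw":0},{"hand":0,"dx":3.2,"dy":70,"dz":1.5,"yaw":0},{"hand":0,"dx":3.2,"dy":100,"dz":1.5,"yaw":0},{"hand":0,"dx":3.2,"dy":114,"dz":1.5,"yaw":0},{"hand":0,"dx":3.2,"dy":114,"dz":1.5,"yaw":0},{"hand":0.4,"dx":3.2,"dy":114,"dz":1.5,"yaw":0},{"hand":0.8,"dx":3.2,"dy":114,"dz":1.5,"yaw":0},{"hand":1,"dx":3.2,"dy":114,"dz":1.5,"yaw":0},{"hand":1,"dx":3.2,"dy":114,"dz":1.5,"yaw":0},{"hand":1,"dx":3.2,"dy":114,"dz":1.5,"yaw":0},{"hand":1,"dx":3.2,"dy":114,"dz":1.5,"yaw":0}]' 30; python3 -c "
from h import *
go()"
```

```text
clock: 17.2
position: [0.5758, 0.2753, 0.0194]
tool_rot: [-1.57, 0.002, -0.197]
force: [-12.5, -0.3, 19.2]
grip_width: 0.0293
t 17.20 pos [0.5758 0.2753 0.0194] yaw -11.28 tilt [-0.0017  0.0012 -1.    ] F [-12.5  -0.3  19.2] w 0.0293 q1,7 [-0.76 -0.38]
```

```bash
python3 -m crank '[{"hand":1,"dx":-0.8,"dy":-1.5,"dz":-3,"yaw":0},{"hand":1,"dx":-0.8,"dy":-1.5,"dz":-7,"yaw":0},{"hand":1,"dx":-0.8,"dy":-1.5,"dz":-11,"yaw":0},{"hand":1,"dx":-0.8,"dy":-1.5,"dz":-15,"yaw":0},{"hand":1,"dx":-0.8,"dy":-1.5,"dz":-19,"yaw":0},{"hand":1,"dx":-0.8,"dy":-1.5,"dz":-23,"yaw":0},{"hand":1,"dx":-0.8,"dy":-1.5,"dz":-25,"yaw":0},{"hand":1,"dx":-0.8,"dy":-1.5,"dz":-25,"yaw":0},{"hand":1,"dx":-0.8,"dy":-1.5,"dz":-25,"yaw":0}]' 30; python3 -c "
from h import *
go()
c=bot.camera_info('wrist');np.save('w11.npy',c,allow_pickle=True)
cv2.imwrite('pics/w11.png',bot.grab_frame('wrist')[:,:,::-1])"
```

```text
clock: 17.95
position: [0.5706, 0.2504, 0.0197]
tool_rot: [-1.57, 0.001, -0.197]
force: [-4.5, 4.1, 1.3]
grip_width: 0.0288
t 17.95 pos [0.5706 0.2504 0.0197] yaw -11.31 tilt [-6.e-04  7.e-04 -1.e+00] F [-4.5  4.1  1.3] w 0.0288 q1,7 [-0.73 -0.34]
```

View pics/w11.png

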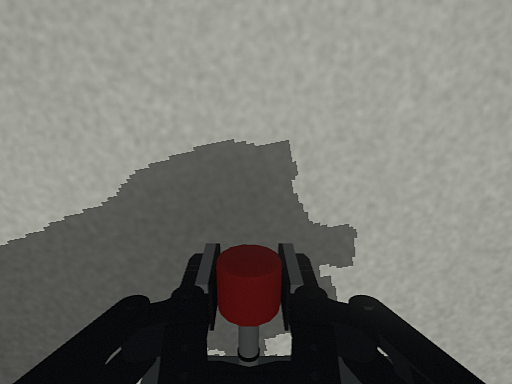

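```bash
python3 -m crank '[{"hand":0.4,"dx":0,"dy":0,"dz":0,"yaw":0},{"hand":0,"dx":0,"dy":0,"dz":0,"yaw":0},{"hand":0,"dx":0,"dy":0,"dz":0,"yaw":0},{"hand":0,"dx":0,"dy":0,"dz":0,"yaw":0},{"hand":0,"dx":0,"dy":0,"dz":0,"yaw":0},{"hand":0,"dx":0,"dy":-35,"dz":0,"yaw":0},{"hand":0,"dx":0,"dy":-75,"dz":0,"yaw":0},{"hand":0,"dx":0,"dy":-110,"dz":0,"yaw":0},{"hand":0,"dx":0,"dy":-150,"dz":0,"yaw":0},{"hand":0,"dx":0,"dy":-190,"dz":0,"yaw":0},{"hand":0,"dx":0,"dy":-200,"dz":0,"yaw":0},{"hand":0,"dx":0,"dy":-200,"dz":0,"yaw":0}]' 30; python3 - <<'E'
from h import *
go()
ci=bot.camera_info('wrist');im=bot.grab_frame('wrist')[:,:,::-1].copy();cv2.imwrite('pics/w12.png',im)
tp=bot.grab_frame('top')[:,:,::-1].copy();cv2.imwrite('pics/t12.png',tp)
cv2.imwrite('pics/s12.png',bot.grab_frame('side')[:,:,::-1])
hsv=cv2.cvtColor(im,cv2.COLOR_BGR2HSV);m=((hsv[...,1]>130)&((hsv[...,0]<8)|(hsv[...,0]>170))).astype('uint8')
c=cam('w',ci);a=np.radians(-11.3);Rt=np.array([[np.cos(a),np.sin(a)],[-np.sin(a),np.cos(a)]])
n,l,st,ce=cv2.connectedComponentsWithStats(m)
for i in range(1,n):
    if st[i,4]>100: print(st[i],ce[i],((unproj(c,[ce[i]],.045)[:,:2]-np.array([.5570,.0326]))@Rt.T*1000).round(1))
E
```

```text
clock: 19.0
position: [0.5725, 0.2505, 0.2231]
tool_rot: [-1.567, -0.004, -0.198]
force: [-0.4, -0.5, -0.1]
grip_width: 0.0855
t 19.00 pos [0.5725 0.2505 0.2231] yaw -11.33 tilt [ 0.0047  0.0029 -1.    ] F [-0.4 -0.5 -0.1] w 0.0855 q1,7 [-0.83 -0.44]
[233 157  27  28 650] [245.76461538 171.49076923] [[-29.6 214.9]]
[218 290 115   5 444] [276.63513514 291.60810811] [[ 6.5 67.4]]
[ 218  297  114   20 1653] [274.35148215 306.91470054] [[ 4.3 45.5]]
[218 320 112   4 400] [277.4375 321.6725] [[ 8.7 23.6]]
```

View pics/w12.png

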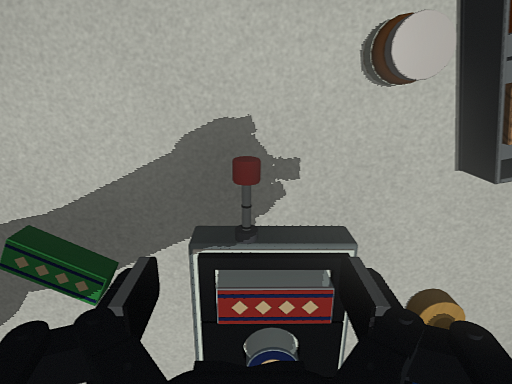

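View pics/t12.png

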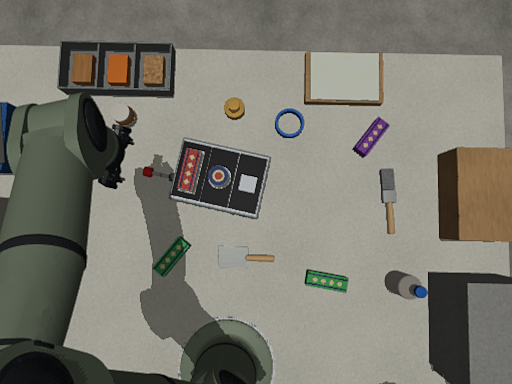

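View pics/s12.png

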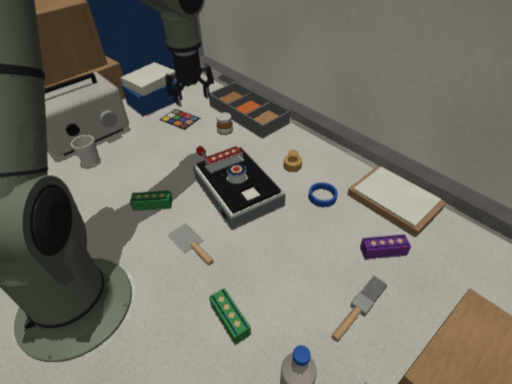

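The knob measures 79.9 mm outside the base side, against 80 mm for the middle click. The blocks are in their nests and the bystanders haven't moved. One last numeric check of how the blocks sit, then I'll hand it in.

```bash
python3 - <<'E'
from h import *
im=cv2.imread('pics/t12.png');hsv=cv2.cvtColor(im,cv2.COLOR_BGR2HSV)
c=cam('top');a=np.radians(-11.3);Rt=np.array([[np.cos(a),np.sin(a)],[-np.sin(a),np.cos(a)]])
m=(((hsv[...,1]>90)&((hsv[...,0]<8)|(hsv[...,0]>170)|((hsv[...,0]>100)&(hsv[...,0]<130))))*255).astype('uint8')
for n,(x0,y0,x1,y1) in dict(bar=(176,145,207,196),disc=(207,163,233,190)).items():
    mm=np.zeros_like(m);mm[y0:y1,x0:x1]=m[y0:y1,x0:x1]
    k=max(cv2.findContours(mm,cv2.RETR_EXTERNAL,cv2.CHAIN_APPROX_NONE)[0],key=cv2.contourArea)
    P=(unproj(c,k[:,0],.095)[:,:2]-np.array([.5565,.0327]))@Rt.T*1000
    print(n,cv2.minAreaRect(P.astype('float32')))
bot.job_done()
E
```

```text
bar ((-1.1914596557617188, 87.67872619628906), (119.07035064697266, 43.57315444946289), 0.26388242840766907)
disc ((0.31337738037109375, 1.5980339050292969), (51.69906997680664, 51.300357818603516), 12.982217788696289)
the job is handed in; nothing more can be done
```

I've handed the job in at about 19 s of the 69 s limit. By my checks both blocks are seated and the rod is at its middle click. The interface gave no verdict.

- **Blocks:** I placed the bar first, then the disc, lowering each until it touched the light panel (peak about 23 N for the bar and 19 N for the disc). They touched at the height expected for a fully seated block. The wrist view also showed the bar lying flat, pattern up, and the square nest is empty.
- **Rod:** I gripped the knob, moved it 25 mm in and let go. It then measured 79.9 mm outside the base side, against 80 mm for the middle click.
- **Bystanders:** the brush, tape roll, jar and brass weight looked unmoved in the final top and side views. So did the green and purple look-alikes. The arm stopped raised and clear of everything.

**Small disagreement:** the last top-view check put the bar 2.7 mm and the disc 1.6 mm off nest centre along the base's y. The wrist camera had put the bar within about 1 mm of centre. I put the difference down to calibration and pixel error, and both offsets are inside the 4 mm clearance. No check failed.

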